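# Wedge the rocking microscope

## Task

The stereo microscope rocks because the foot at the corner of its base next to the wooden wedge has lost its rubber pad. Push the wedge along the bench, thin end first, under that bare foot until it is snug and carries the foot, the base still level; then press down firmly with the fingertips on the top of the base's corner above that foot to check that it no longer rocks, and move clear. Only push and press: do not pick the wedge up, do not shove the microscope out of its place, and leave the jar, dish and hand lens alone.

Things in the scene. Friction and masses are not known exactly. Their poses are not given: they have to be found in the camera images.
- microscope: Cream stereo microscope, about 5 kg, loose and level on the black bench. Base 300 (x) x 260 (y) mm, underside 18 and top 42 mm up. Origin: base centre at bench level; x points from pillar (rear, robot side) to eyepieces, y to its left. Feet at x +-125, y +-105 mm on 7 mm rubber pads; the one at rear left (-125, +105) has no pad, so a press of some newtons there rocks it 7 mm down.
- bare_foot (a point): Centre of the underside of the bare steel foot, a stub 24 mm in diameter at the base's rear left corner, 7 mm above the bench, 25 mm in from the base's left and rear edges. Same axes as the microscope.
- corner_top (a point): Point on the flat top of the base straight above the bare foot, 42 mm above the bench: press here. In the microscope's frame the pillar (30 mm thick) stands at x -75, y 0; its focus knobs reach y +-50 mm at height 195 to 235; the head lies farther forward, within |y| < 60 mm, from 135 to 365 mm high.
- wedge: Loose wooden wedge flat on the bench at the base's left side, 90 mm long, 40 wide, 30 g, 2 mm thick at the thin end rising evenly to 16 mm at the heel. Origin: centre of its underside; x points to the thin end, roughly at the bare foot. It takes load once the foot's outer side is 32 mm from the thin end; a push of 7 to 10 N then seats it and friction holds it. Over 20 N shoves the microscope.
- wedge_heel (a point): Middle of the wedge's upright heel face (40 mm wide, 16 mm high), 8 mm above the bench: where to push. Same axes as the wedge.
- wedge_tip (a point): Middle of the wedge's thin end, 1 mm above the bench. Same axes as the wedge.
- jar: Small amber glass jar with a white lid, 54 mm in diameter, 85 mm high, standing to the left of the microscope. Leave alone. Origin: centre of its underside.
- petri_dish: Clear covered dish with seeds, 93 mm in diameter, 16 mm high, on the robot's side of the microscope. Leave alone. Origin: centre of its underside.
- loupe: Steel hand lens lying flat, 92 mm long, 40 mm wide, 10 mm high, well to the left of the microscope. Leave alone. Origin: under the centre of the glass; the handle runs to its -x.
There are look-alikes about, which are no part of the job. Of the things like the wedge, leave any that is blue or red; of the rest the smaller one is meant.

How it is judged:
By the outcome, as a careful person would: the job done as asked, in the order asked, and still so for the second after the job is handed in, with the robot touching nothing.
It also fails if it takes over 54 s, if anything falls off the work surface, if the arm or the gripper's body presses on something with over 40 N, if the wrist force passes 120 N, or if a joint passes its speed limit or range.

## Robot

A 6-joint arm with a two-finger parallel gripper is mounted at the origin on the work surface. World frame = base frame: x ahead of the robot, y to its left, z up, the work surface at z = 0. Lengths are in m, angles in degrees, forces in N, time in s.
With the tool pointing down it reaches from about 0.35 to 0.975 m from the base axis. Payload 4.9 kg.
Tool frame: the origin (TCP) lies on the centre line of the jaws, within the pads' length; the fingertips stand 17 mm ahead of it and the grasp point (between the pads) lies 2 mm behind it; x points along the fingers, y is the direction in which the jaws open and shut, and the axes are right-handed (so a half turn about x gives the same grasp; the last joint's range is limited). The gripper opens to 85 mm and grips with 20 to 120 N. Pads are 22 mm wide; open, the fingers measure 114 mm over their backs; the gripper's body (76 mm by 85 mm) begins 54 mm behind the grasp point. The pads swing forward as they close: fully open they stand 13 mm farther back than shut.
Start: joints at [69.672, 3.019, 92.412, -0, 84.569, -6.818], TCP at [0.146, 0.608, 0.248] pointing down, gripper open.
Joint ranges: [-172.51, 172.51], [-57.92, 126.97], [3.15, 148.05], [-58.71, 238.71], [5.1, 150.11], [-179.66, 179.66]. Speed limits (degrees/s): [147.25, 147.25, 180, 180, 180, 180].

## Interface

Orientations are given as [roll, pitch, yaw] about the fixed x, y, z axes, in that order (R = Rz(yaw) Ry(pitch) Rx(roll)).
In Python, from station import state, camera, camera_params, sign_off, look_for, spot_point gives the robot as it stands. The module is installed in compiled form; this text tells all that it offers.
- The arm moves only by the tool drive_tool, never from a script. Its argument "rows" is a list of rows, each an object with "travel": the shift along the tool's x, y, z in m, a list of three; "yaw": the turn about the tool's x in degrees. A call has 1 to 20 rows; each row shifts and turns the pose as measured when the row begins, along the tool's axes as they then stand; what a row does not reach is not made up. A row lasts 1/10 s, in which the tool goes at most 50 mm and 8.59 degrees, less where a joint would pass 70% of its speed; a pose out of reach is approached as far as the arm can. A call is refused whole if a number of a shift passes 0.05 or a number of a turn 8.59, either way. A call with a gripper value outside its range is refused whole. "claw" is the gripper command: -1 is fully open, 1 is shut, values between are in proportion, set as the call begins (left out, the last holds). The fingers move at their own pace and stop on an object; the grip force is fixed at half the most. Time passes only in rows, so rows that do not move let the fingers close. It gives the time, the measured TCP pose, the force and the opening at its end, in the units of the state.
- state(): the state, without advancing time (a new reading comes with each control period).
- camera(name): name is "scene" or "top" or "wrist"; returns the picture (420x560x3 uint8, blue, green, red); there is no depth.
- camera_params(name): a dict with "fovy" (degrees; the focal length in pixels is half the picture's height over the tangent of half this angle, whatever the lens; pixels are square), "cx", "cy" (the principal point, pixels), "camera_from_world" (4x4, takes a point from world to camera coordinates); the wrist camera has in their place "mount" (4x4, takes a point from camera to tool coordinates, whose origin is the TCP and whose axes are the tool frame's). Camera axes: x right, y down, z forward; pixel columns grow to the right and rows downward; lengths in m; the calibration is good to about 2 mm. The wrist camera is an equidistant fisheye: a pixel r from the principal point sees the ray r / f radians off the axis. A picture is of the moment at which its call begins: read the wrist's pose just before it. camera_params takes no time and is no camera call.
- sign_off(): hands the job in, once; it reports no verdict.
Trained networks look in the newest picture that a camera, given by its name, has taken for a name from the list of things; names that differ only in an ending like _2 or _b are one class to them, and where a whole thing is asked for, a point or a joint stands for the part that bears it (a point fixed in the world has none). Each returns a list of dicts, best first, with "score" (0 to 1); they miss things now and then, are a little off and sometimes report something else, mostly with a low value. They report only what shows in the picture. A call takes as long as a camera call. They do not tell look-alikes from the thing itself.
- look_for(camera, thing): "bbox" ([centre column, centre row, width, height] in pixels, round what is visible of it).
- spot_point(camera, thing): "location" ([row, column] in pixels: a listed point, or the origin of a listed thing).
The state is a dict: "clock": time; "qpos": joint angles; "dq": joint speeds; "tau": joint torques, N m; "eef_pos": TCP position; "tcp_rot": TCP orientation; "ft_force": force on the tool from outside, world axes, zero at the start; "ft_torque": the same for the moment, N m; "finger_gap": opening from 0.0 (shut) to 1.0 (fully open).
Only numpy, scipy, OpenCV 4.12 (cv2) and the standard library are available. Lean on these libraries where they do the work, as an engineer would, in place of code of your own. Each camera call takes 0.05 s, during which the arm holds its last target. There are 200 camera calls.

## Working session

There is one attempt and no reset: what is moved stays moved. The work goes in short steps, Python scripts to look and compute and a tool call to move; the robot and the scene stay as the last step left them, time stands still between calls to the robot, and variables do not carry over. Pictures are saved under pics/ and viewed, about 8 in all and at most 12, crops included, and the job is handed in when it is done.

Besides the shell and the picture viewer there is one more tool, called after "Request:" as a command line: name --argument value ..., lists and objects as JSON in quotes. drive_tool: Moves the arm, as the interface text tells. Its arguments: {"type":"object","properties":{"rows":{"type":"array","items":{"type":"object","properties":{"travel":{"type":"array","items":{"type":"number"}},"yaw":{"type":"number"}}}},"claw":{"type":"number"}},"required":["rows"]}

```bash
mkdir -p pics; cat > h.py <<'E'
import numpy as np, cv2, json
from scipy.spatial.transform import Rotation as R
from station import state, camera, camera_params, sign_off, look_for, spot_point
def ray(name,px,st=None):
    p=camera_params(name); f=210/np.tan(np.radians(p["fovy"])/2)
    d=np.array([px[0]-p["cx"],px[1]-p["cy"]],float)/f
    if name=="wrist":
        r=np.hypot(*d); v=np.array([*(d/max(r,1e-9)*np.sin(r)),np.cos(r)])
        st=st or state(); T=np.eye(4); T[:3,:3]=R.from_euler('xyz',st["tcp_rot"],degrees=True).as_matrix(); T[:3,3]=st["eef_pos"]
        M=T@np.array(p["mount"])
    else:
        v=np.array([*d,1]); M=np.linalg.inv(np.array(p["camera_from_world"]))
    return M[:3,3],M[:3,:3]@v
def atz(name,px,z,st=None):
    o,d=ray(name,px,st); return (o+d*(z-o[2])/d[2])
E
python3 - <<'E'
from h import *
s=state();print(s)
for n in("scene","top","wrist"):
    s=state();cv2.imwrite(f"pics/{n}0.png",camera(n))
    for t,z in(("microscope",0),("bare_foot",.007),("corner_top",.042),("wedge",0),("wedge_heel",.008),("wedge_tip",.001),("jar",0),("petri_dish",0),("loupe",0)):
        print(n,t,[(round(d["score"],2),np.round(d["location"]).tolist(),np.round(atz(n,d["location"][::-1],z,s),3)[:2].tolist()) for d in spot_point(n,t)[:4]])
a=[cv2.imread(f"pics/{n}0.png") for n in("scene","top","wrist")]
E
```

```text
{'clock': 0.0, 'qpos': array([ 6.96727974e+01,  3.05895551e+00,  9.24923014e+01, -1.79027611e-03,
        8.45694386e+01, -6.81976063e+00]), 'dq': array([ 0.02384741,  0.05426747, -0.14020034,  0.04301812,  0.10338981,
        0.02915088]), 'tau': array([-1.38356147e-03, -3.93674541e+01, -3.70179033e+01, -2.47154003e-04,
        7.18211144e-03, -7.68696850e-06]), 'eef_pos': array([0.14579884, 0.607146  , 0.24704245]), 'tcp_rot': array([ -95.97393973,   89.87929126, -109.4812104 ]), 'ft_force': array([-0.50834205, -0.02696848,  0.49996151]), 'ft_torque': array([-0.00303669,  0.02438736,  0.06950754]), 'finger_gap': 0.9996973622548825}
scene microscope [(0.67, [401.0, 226.0], [0.663, -0.16])]
scene bare_foot []
scene corner_top []
scene wedge [(0.95, [297.0, 379.0], [0.809, 0.103]), (0.77, [259.0, 192.0], [0.493, 0.029]), (0.69, [214.0, 129.0], [0.34, 0.06]), (0.56, [170.0, 203.0], [0.408, 0.213])]
scene wedge_heel [(0.96, [180.0, 182.0], [0.388, 0.167]), (0.81, [223.0, 159.0], [0.405, 0.063]), (0.72, [238.0, 198.0], [0.483, 0.067]), (0.72, [288.0, 418.0], [0.861, 0.143])]
scene wedge_
[... 855 characters left out ...]
 [0.477, 0.068])]
top wedge_tip [(0.83, [356.0, 323.0], [0.277, 0.057]), (0.81, [281.0, 233.0], [0.43, 0.24]), (0.75, [125.0, 312.0], [0.766, 0.069]), (0.61, [259.0, 314.0], [0.474, 0.071])]
top jar [(0.87, [199.0, 309.0], [0.602, 0.078]), (0.58, [215.0, 229.0], [0.569, 0.25])]
top petri_dish [(0.94, [302.0, 438.0], [0.382, -0.181])]
top loupe [(0.96, [217.0, 226.0], [0.565, 0.256])]
wrist microscope []
wrist bare_foot []
wrist corner_top []
wrist wedge [(0.81, [352.0, 33.0], [0.339, 0.066]), (0.58, [387.0, 98.0], [0.425, 0.192])]
wrist wedge_heel []
wrist wedge_tip [(0.62, [392.0, 120.0], [0.439, 0.237]), (0.56, [324.0, 13.0], [0.272, 0.054])]
wrist jar []
wrist petri_dish []
wrist loupe []
```

View pics/top0.png

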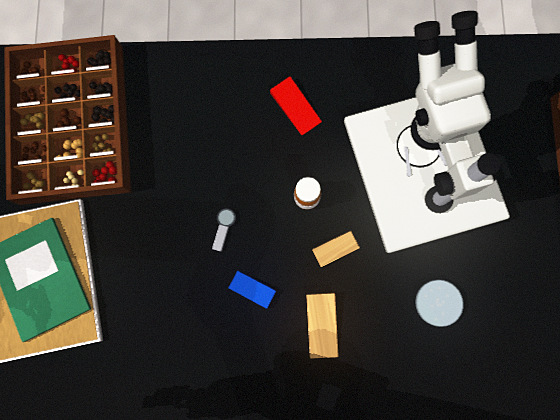

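View pics/scene0.png

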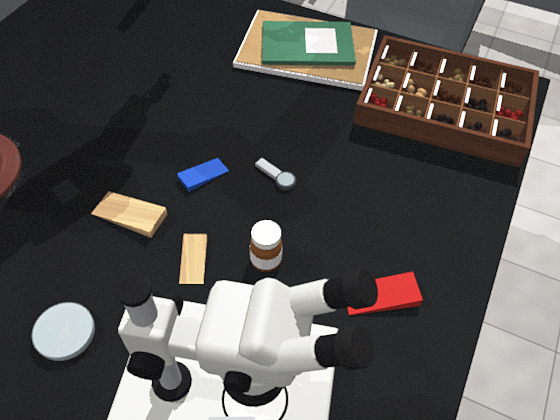

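The top view shows the small plain wedge at about (335,248), with the blue, red and larger plain look-alikes around it. The rear-left base corner is near (387,252). The scene view agrees on the wedge at (193,258), with its tip towards the microscope. Next I refine the wedge outline and base edges.

```bash
cat > refine.py <<'E'
from h import *
import sys
from scipy.optimize import least_squares
im=cv2.imread("pics/top0.png")
hsv=cv2.cvtColor(im,cv2.COLOR_BGR2HSV)
# base: white left and rear edges
m=((hsv[...,2]>140)&(hsv[...,1]<60)).astype(np.uint8)
Ls=[];Rr=[]
for v in range(140,240,3):   # left edge: first white in the row
    c=np.where(m[v,335:420])[0]
    if len(c): Ls.append(atz("top",(335+c[0]-.5,v),.042)[:2])
for u in range(395,500,3):
    r=np.where(m[200:262,u])[0]
    if len(r): Rr.append(atz("top",(u,200+r[-1]+.5),.042)[:2])
def line(P):
    vx,vy,x,y=cv2.fitLine(np.float32(P),cv2.DIST_HUBER,0,.01,.01).ravel(); return np.array([x,y]),np.array([vx,vy])
(a,da),(b,db)=line(Ls),line(Rr)
t=np.linalg.solve(np.c_[da,-db],b-a); C=a+da*t[0]
da*=np.sign(da[0]); db*=np.sign(-db[1])
print("corner",C,"left-edge dir",np.degrees(np.arctan2(*da[::-1])),"rear-edge dir+90",np.degrees(np.arctan2(*db[::-1]))+90)
foot=C+.025*da+.025*db; print("foot",foot)
w=((hsv[...,2]>90)&(hsv[...,1]>60)).astype(np.uint8)[225:275,305:365]
c=max(cv2.findContours(w,cv2.RETR_EXTERNAL,cv2.CHAIN_APPROX_NONE)[0],key=cv2.contourArea)
c=c+np.array([305,225])
q=cv2.approxPolyDP(c,4,True).reshape(-1,2);print(q.tolist())
# wedge fit: project model silhouette, IoU against the mask
p=camera_params("top");f=210/np.tan(np.radians(p["fovy"])/2);E=np.array(p["camera_from_world"])
V=np.array([[x,y,z] for y in(-.02,.02) for x,z in((-.045,0),(-.045,.016),(.045,0),(.045,.002))])
S=8; M=cv2.resize(w*255,None,fx=S,fy=S,interpolation=cv2.INTER_LINEAR)>127
def cost(k):
    A=np.radians(k[2]);X=np.c_[V[:,0]*np.cos(A)-V[:,1]*np.sin(A)+k[0],V[:,0]*np.sin(A)+V[:,1]*np.cos(A)+k[1],V[:,2]]
    Y=X@E[:3,:3].T+E[:3,3];uv=np.c_[Y[:,0]/Y[:,2]*f+p["cx"]-305,Y[:,1]/Y[:,2]*f+p["cy"]-225]
    I=np.zeros(M.shape,np.uint8);cv2.fillConvexPoly(I,cv2.convexHull(np.int32((uv+.5)*S)),1)
    return (I.astype(bool)^M).sum()/M.sum()
from scipy.optimize import minimize
r=min((minimize(cost,[.492,.03,g],method="Nelder-Mead",options=dict(initial_simplex=[[.492,.03,g],[.5,.03,g],[.492,.04,g],[.492,.03,g+8]])) for g in(-70,-60,-80)),key=lambda r:r.fun)
print("wedge",r.x,r.fun)
A=np.radians(r.x[2]);d=np.array([np.cos(A),np.sin(A)]);print("heel",r.x[:2]-.045*d,"tip",r.x[:2]+.045*d)
g=foot-r.x[:2];print("foot in wedge frame",g@d,g@[-d[1],d[0]])
cv2.imwrite("pics/crop0.png",cv2.resize(im[170:330,290:480],None,fx=4,fy=3.7))
E
python3 refine.py; python3 - <<'E'
from h import *
s=state();T=R.from_euler('xyz',s["tcp_rot"],degrees=True).as_matrix();print(T.round(3))
p=camera_params("wrist");print(np.round(p["mount"],3),p["fovy"])
E
```

```text
corner [ 0.48001173 -0.07165484] left-edge dir 15.165289 rear-edge dir+90 15.240997
foot [ 0.5107131  -0.08923545]
[[351, 231], [312, 249], [320, 266], [359, 247]]
wedge [ 4.94897927e-01  2.54862447e-02 -6.46237409e+01] 0.03406174247825467
heel [0.47561269 0.06614433] tip [ 0.51418316 -0.01517184]
foot in wedge frame 0.11043029748424425 -0.03487600522119312
[[-0.     0.234  0.972]
 [ 0.     0.972 -0.234]
 [-1.     0.    -0.   ]]
[[ 0.    -0.273  0.962 -0.126]
 [ 1.    -0.001 -0.001 -0.001]
 [ 0.001  0.962  0.273 -0.069]
 [ 0.     0.     0.     1.   ]] 65.70646984690485
```

View pics/crop0.png

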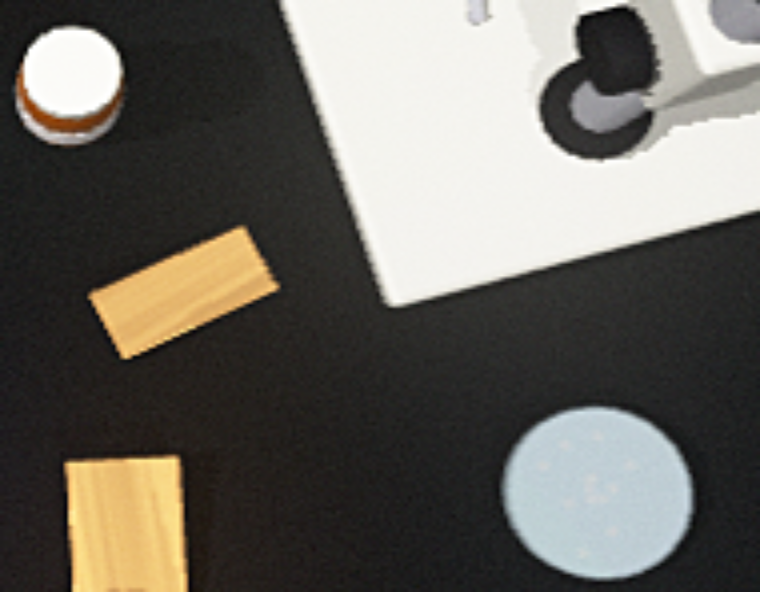

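The wedge sits at about (0.495, 0.025) with yaw -64.6°, and the foot is at (0.511, -0.089). The foot lies 35 mm to the right of the wedge's axis, so I need to steer about 20° clockwise while pushing. I'll push with the closed fingers' flat side against the heel. First move is over to the heel.

Request:
drive_tool --rows '[{"travel": [0,-0.035,0.035]},{"travel": [0,-0.035,0.035]},{"travel": [0,-0.035,0.035]},{"travel": [0,-0.035,0.035]},{"travel": [0,-0.035,0.035]},{"travel": [0,-0.035,0.035]},{"travel": [0,-0.035,0.035]},{"travel": [0,-0.035,0.035]},{"travel": [0,-0.035,0.035]},{"travel": [0,-0.035,0.035]},{"travel": [0,-0.035,0.035]},{"travel": [0,-0.035,0.035]},{"travel": [0,0,0],"yaw": 8.5},{"travel": [0,0,0],"yaw": 8.5},{"travel": [0,0,0],"yaw": 8.5},{"travel": [0,0,0],"yaw": 8.5},{"travel": [0,0,0],"yaw": 8.5},{"travel": [0,0,0],"yaw": 8.5}]' --claw 1

```text
$.rows[0]: bad value
```

```bash
cat > go.py <<'E'
from h import *
def go(x,y,z,yaw):
    """tool-frame shift from here to TCP target; yaw = world heading of tool z"""
    s=state();T=R.from_euler('xyz',s["tcp_rot"],degrees=True).as_matrix()
    cur=np.degrees(np.arctan2(T[1,2],T[0,2]))
    print("at",np.round(s["eef_pos"],4),"yaw",round(cur,2),"tilt",T[2].round(3),"F",np.round(s["ft_force"],1),"t",round(s["clock"],2),"gap",round(s["finger_gap"],2))
    print("shift",np.round(T.T@(np.array([x,y,z])-s["eef_pos"]),4),"turn",round(cur-yaw,2))
E
python3 - <<'E'
from go import *
go(.460,.0986,.12,-64.6)
s=state();im=camera("wrist")
for t,z in(("wedge_heel",.008),("wedge_tip",.001),("bare_foot",.007),("corner_top",.042)):
    print(t,[(round(d["score"],2),np.round(d["location"]).tolist(),np.round(atz("wrist",d["location"][::-1],z,s),4)[:2].tolist()) for d in spot_point("wrist",t)[:4]])
cv2.imwrite("pics/w1.png",im)
E
```

```text
at [0.146  0.6077 0.2483] yaw -13.51 tilt [-1.  0. -0.] F [-0.2  0.5  0.4] t 1.5 gap 1.0
shift [ 0.1283 -0.4217  0.4242] turn 51.09
wedge_heel []
wedge_tip [(0.71, [393.0, 116.0], [0.4394, 0.229]), (0.67, [324.0, 11.0], [0.2722, 0.0484])]
bare_foot []
corner_top []
```

View pics/w1.png

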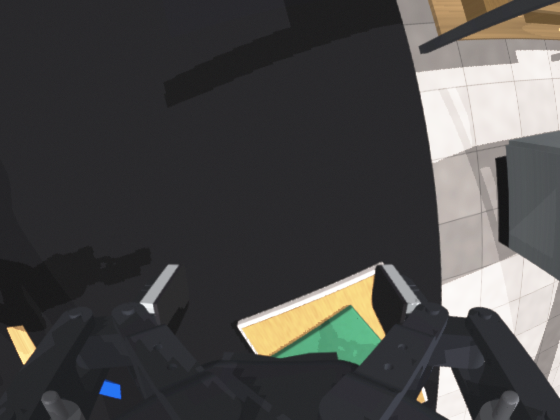

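The call was refused, so nothing moved; each row probably needs a yaw. The picture only shows the start view: open jaws at (165,290) and (400,300), with the book behind them.

Request:
drive_tool --rows '[{"travel": [0,-0.035,0.035],"yaw": 0},{"travel": [0,-0.035,0.035],"yaw": 0},{"travel": [0,-0.035,0.035],"yaw": 0},{"travel": [0,-0.035,0.035],"yaw": 0},{"travel": [0,-0.035,0.035],"yaw": 0},{"travel": [0,-0.035,0.035],"yaw": 0},{"travel": [0,-0.035,0.035],"yaw": 0},{"travel": [0,-0.035,0.035],"yaw": 0},{"travel": [0,-0.035,0.035],"yaw": 0},{"travel": [0,-0.035,0.035],"yaw": 0},{"travel": [0,-0.035,0.035],"yaw": 0},{"travel": [0,-0.035,0.035],"yaw": 0},{"travel": [0,0,0],"yaw": 8.5},{"travel": [0,0,0],"yaw": 8.5},{"travel": [0,0,0],"yaw": 8.5},{"travel": [0,0,0],"yaw": 8.5},{"travel": [0,0,0],"yaw": 8.5},{"travel": [0,0,0],"yaw": 8.5}]' --claw 1

```text
clock: 3.55
eef_pos: [0.4632, 0.0901, 0.2505]
tcp_rot: [76.6, 89.4, 12.0]
ft_force: [0.5, 0.4, 0.9]
finger_gap: -0.003
```

```bash
python3 - <<'E'
from go import *
s=state();im=camera("wrist")
for t,z in(("wedge_heel",.008),("wedge_tip",.001),("corner_top",.042)):
    print(t,[(round(d["score"],2),np.round(d["location"]).tolist(),np.round(atz("wrist",d["location"][::-1],z,s),4)[:2].tolist()) for d in spot_point("wrist",t)[:4]])
cv2.imwrite("pics/w2.png",im)
go(.460,.0986,.021,-64.6)
E
```

```text
wedge_heel [(0.92, [267.0, 521.0], [0.8629, 0.1417]), (0.7, [210.0, 280.0], [0.4788, 0.0636]), (0.57, [190.0, 221.0], [0.4064, 0.0561]), (0.57, [98.0, 249.0], [0.3918, 0.1653])]
wedge_tip [(0.97, [145.0, 127.0], [0.2738, 0.0569]), (0.88, [288.0, 454.0], [0.7626, 0.0632]), (0.78, [58.0, 310.0], [0.4341, 0.2385]), (0.25, [237.0, 379.0], [0.6087, 0.0828])]
corner_top []
at [0.4632 0.0902 0.2505] yaw -64.09 tilt [-1.     0.01   0.003] F [0.4 1.4 0. ] t 3.75 gap 0.0
shift [ 0.2295 -0.0016 -0.0095] turn 0.51
```

View pics/w2.png

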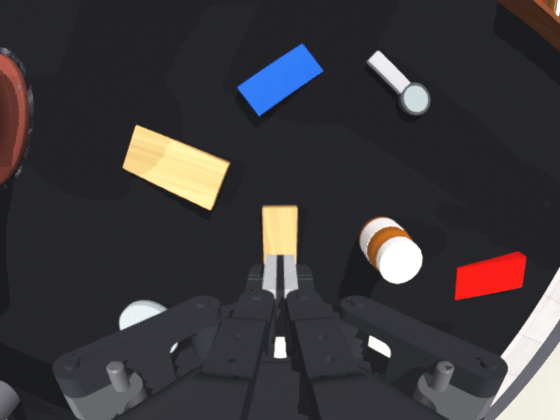

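The wrist view shows the wedge heel edge at (280,208), just in front of the shut fingers; the heel estimate of (0.479, 0.064) agrees with the fit. I descend behind the heel.

Request:
drive_tool --rows '[{"travel": [0,-0.001,-0.012],"yaw": 0.5},{"travel": [0.05,0,0],"yaw": 0},{"travel": [0.05,0,0],"yaw": 0},{"travel": [0.05,0,0],"yaw": 0},{"travel": [0.04,0,0],"yaw": 0},{"travel": [0.02,0,0],"yaw": 0},{"travel": [0,0,0],"yaw": 0}]'

```text
clock: 4.45
eef_pos: [0.4605, 0.1061, 0.0383]
tcp_rot: [77.6, 88.8, 13.7]
ft_force: [0.1, 0.2, 0.0]
finger_gap: 0.002
```

```bash
python3 - <<'E'
from go import *
go(.4605,.098,.022,-64.6)
E
```

```text
at [0.4605 0.1061 0.0383] yaw -63.91 tilt [-1.     0.02   0.004] F [0.1 0.2 0. ] t 4.45 gap 0.0
shift [ 0.0163 -0.0039  0.0072] turn 0.69
```

```bash
cat > plan.py <<'E'
from go import *
from scipy.optimize import brentq
foot=np.array([.5112,-.0885])
def plan(c,yaw,Rt,stop):
    """car-like: arc of radius Rt then straight, foot on the wedge axis; stop = foot x in wedge frame at the end"""
    c=np.array(c);u=lambda a:np.array([np.cos(np.radians(a)),np.sin(np.radians(a))])
    g=foot-c; side=np.sign(u(yaw)[0]*g[1]-u(yaw)[1]*g[0])
    n=side*u(yaw+90)
    def at(th):
        t=np.radians(th); return c+Rt*np.sin(t)*u(yaw)+Rt*(1-np.cos(t))*n, yaw+side*th
    def miss(th):
        p,a=at(th); return (foot-p)@(side*u(a+90))
    th=brentq(miss,0,60); p,a=at(th); L=(foot-p)@u(a)-stop
    print("turn",round(side*th,1),"arc mm",round(1000*Rt*np.radians(th),1),"straight mm",round(1000*L,1),"final yaw",round(a,1))
    return [at(k) for k in np.linspace(0,th,9)]+[(p+u(a)*s,a) for s in np.linspace(0,L,5)[1:]]
def tool(c,a): 
    d=np.array([np.cos(np.radians(a)),np.sin(np.radians(a))]); return c-.056*d
E
python3 - <<'E'
from plan import *
P=plan([.4955,.025],-64.6,.11,.035)
prev=None
for c,a in P:
    t=tool(c,a); 
    if prev is None: go(*t,.022,a)
    else:
        A=np.radians(prev[1]);z=np.array([np.cos(A),np.sin(A)]);D=t-prev[0]
        T=R.from_euler('xyz',state()["tcp_rot"],degrees=True).as_matrix()
        y=np.array([-z[1],z[0]])  # tool y = z x x(down)
        print(t.round(4),round(a,1),"z %.4f y %.4f turn %.2f"%(D@z,D@y,prev[1]-a))
    prev=(t,a)
print(T.round(2))
E
```

```text
turn -21.3 arc mm 40.8 straight mm 39.4 final yaw -85.9
at [0.4605 0.1061 0.0383] yaw -63.91 tilt [-1.     0.02   0.004] F [0.1 0.2 0. ] t 4.45 gap 0.0
shift [ 0.0164 -0.0039  0.0322] turn 0.69
[0.4759 0.072 ] -67.3 z 0.0052 y 0.0025 turn 2.66
[0.4802 0.0682] -69.9 z 0.0052 y 0.0025 turn 2.66
[0.4843 0.0642] -72.6 z 0.0052 y 0.0025 turn 2.66
[0.4882 0.06  ] -75.2 z 0.0052 y 0.0025 turn 2.66
[0.4919 0.0556] -77.9 z 0.0052 y 0.0025 turn 2.66
[0.4955 0.0511] -80.6 z 0.0052 y 0.0025 turn 2.66
[0.4987 0.0464] -83.2 z 0.0052 y 0.0025 turn 2.66
[0.5018 0.0416] -85.9 z 0.0052 y 0.0025 turn 2.66
[0.5025 0.0318] -85.9 z 0.0099 y 0.0000 turn 0.00
[0.5032 0.0219] -85.9 z 0.0099 y 0.0000 turn 0.00
[0.5039 0.0121] -85.9 z 0.0099 y -0.0000 turn 0.00
[0.5047 0.0023] -85.9 z 0.0099 y 0.0000 turn 0.00
[[ 0.02  0.9   0.44]
 [ 0.    0.44 -0.9 ]
 [-1.    0.02  0.  ]]
```

Request:
drive_tool --rows '[{"travel": [0.016,-0.002,0.012],"yaw": 0.7},{"travel": [0.001,-0.002,0.012],"yaw": 0},{"travel": [0,0,0.008],"yaw": 0},{"travel": [0,0,0],"yaw": 0}]'

```text
clock: 4.85
eef_pos: [0.474, 0.076, 0.0257]
tcp_rot: [77.1, 88.5, 12.8]
ft_force: [-0.6, -0.2, -0.0]
finger_gap: 0.001
```

```bash
python3 - <<'E'
from go import *
go(.4715,.0756,.022,-64.6)
im=camera("wrist");cv2.imwrite("pics/w3.png",cv2.resize(im[150:310,180:380],None,fx=3.5,fy=3.5))
E
```

```text
at [0.474  0.076  0.0257] yaw -64.36 tilt [-1.     0.026  0.006] F [-0.6 -0.2 -0. ] t 4.85 gap 0.0
shift [ 0.0037 -0.0026 -0.0007] turn 0.24
```

View pics/w3.png

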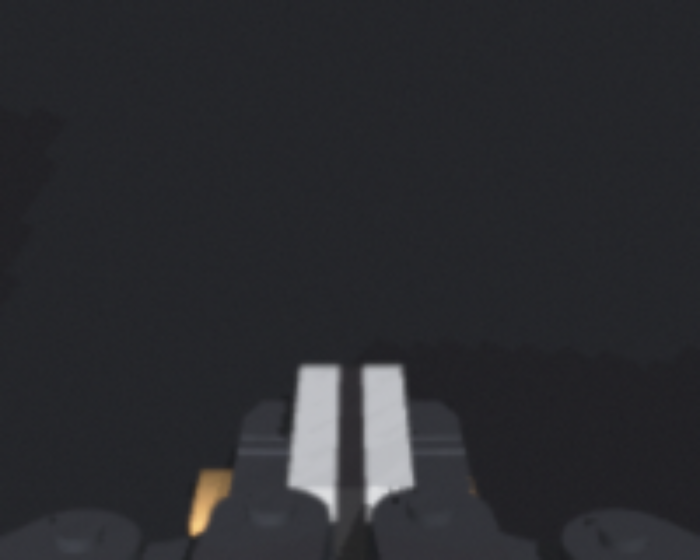

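The crop shows the fingers right at the heel, with wedge showing at left (210,490) and only a sliver at right (472,490), so the tool sits about 3 mm to the right. The shut tips look only about 16 mm wide. I'll open them slightly for a wider, steadier contact, recentre, lower, then push along the arc.

Request:
drive_tool --rows '[{"travel": [0.002,-0.003,-0.005],"yaw": 0},{"travel": [0.003,0,0],"yaw": 0},{"travel": [0.001,0,0.004],"yaw": 0},{"travel": [0,0.0,0.004],"yaw": 0},{"travel": [0,0.0025,0.005],"yaw": 2.7},{"travel": [0,0.0025,0.005],"yaw": 2.7},{"travel": [0,0.0025,0.005],"yaw": 2.7},{"travel": [0,0.0025,0.005],"yaw": 2.7},{"travel": [0,0,0],"yaw": 0}]' --claw 0.65

```text
clock: 5.8
eef_pos: [0.4917, 0.0569, 0.0223]
tcp_rot: [87.8, 88.2, 12.4]
ft_force: [0.3, 0.2, 0.2]
finger_gap: 0.177
```

```bash
cat > wfit.py <<'E'
from plan import *
from scipy.optimize import minimize
def wfit(tag,g):
    """fit the wedge (pose guess g) to its visible part in the top picture, robust to occlusion via the networks' points as print-out"""
    im=camera("top"); cv2.imwrite(f"pics/top_{tag}.png",im)
    for t,z in(("wedge",0),("wedge_heel",.008),("wedge_tip",.001)):
        o=[(round(d["score"],2),np.round(atz("top",d["location"][::-1],z),4)[:2].tolist()) for d in spot_point("top",t)[:5]]
        print(t,[q for q in o if np.hypot(*(np.array(q[1])-g))<.07])
    s=state(); go(*s["eef_pos"],-80)
E
python3 - <<'E'
from wfit import *
wfit("a",[.505,.005])
im=cv2.imread("pics/top_a.png");cv2.imwrite("pics/ca.png",cv2.resize(im[190:300,290:420],None,fx=5,fy=5))
E
```

```text
wedge []
wedge_heel []
wedge_tip []
at [0.4909 0.0575 0.022 ] yaw -75.39 tilt [-1.     0.03   0.001] F [ 0.2  0.8 -0.2] t 6.0 gap 0.17
shift [0. 0. 0.] turn 4.61
```

View pics/ca.png

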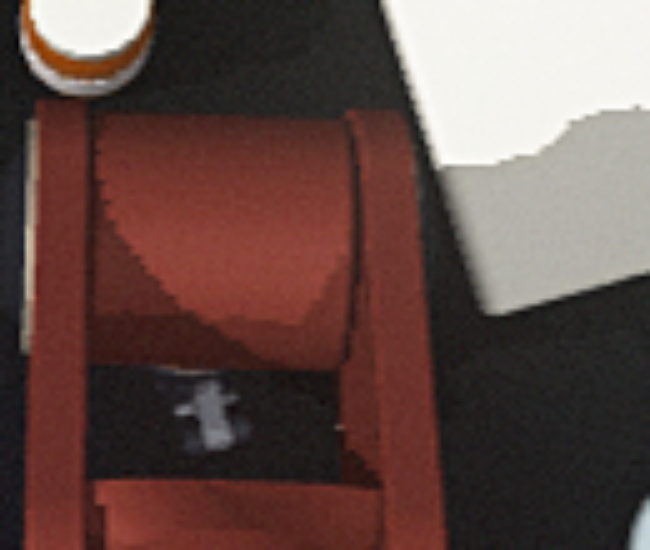

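The arm hides the wedge in the top view; the base corner at crop (490,315) has not moved. I'll try the scene and wrist cameras.

```bash
cat > see.py <<'E'
from plan import *
import sys
tag=sys.argv[1]
for n in("scene","wrist"):
    s=state();im=camera(n);cv2.imwrite(f"pics/{n}_{tag}.png",im)
    for t,z in(("wedge",0),("wedge_heel",.008),("wedge_tip",.001)):
        o=[(round(d["score"],2),np.round(d["location"]).tolist(),np.round(atz(n,d["location"][::-1],z,s),4)[:2].tolist()) for d in spot_point(n,t)[:5]]
        print(n,t,[q for q in o if .44<q[2][0]<.56 and -.12<q[2][1]<.09])
a=cv2.imread(f"pics/scene_{tag}.png")[200:350,120:270];b=cv2.imread(f"pics/wrist_{tag}.png")[190:340,180:380]
cv2.imwrite(f"pics/see_{tag}.png",np.hstack([cv2.resize(a,(400,400)),cv2.resize(b,(400,400))]))
E
python3 see.py b
```

```text
scene wedge [(0.76, [273.0, 190.0], [0.5043, 0.0025])]
scene wedge_heel [(0.85, [251.0, 201.0], [0.5017, 0.0447])]
scene wedge_tip [(0.75, [293.0, 182.0], [0.5117, -0.0366])]
wrist wedge [(0.63, [354.0, 278.0], [0.5045, 0.0017])]
wrist wedge_heel [(0.65, [296.0, 278.0], [0.4934, 0.0445])]
wrist wedge_tip []
```

View pics/see_b.png

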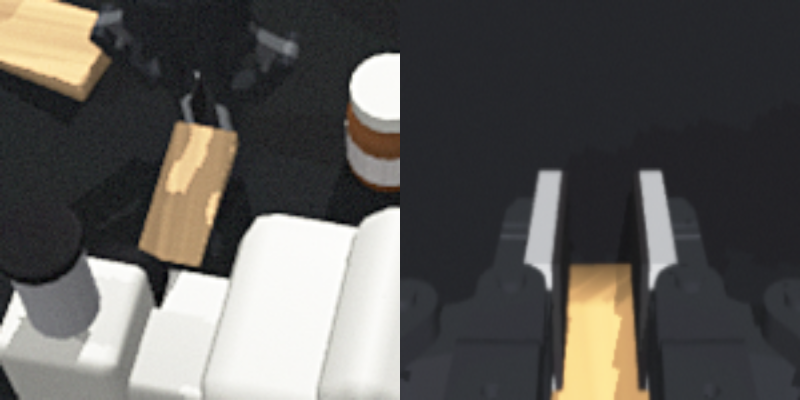

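The scene view shows the wedge flush against the fingers with its tip heading to the base corner. The wrist view shows the heel edge (crop 570–630, 265) centred between the fingertips. The wedge is at about (0.5047, 0.0025) with yaw near -76°, which matches the plan.

```bash
python3 - <<'E'
from plan import *
P=plan([.5047,.0025],-75.8,.11,.035)
go(*tool(*P[0]),.021,-75.8); go(*tool(*P[8]),.021,P[8][1]);go(*tool(*P[-1]),.021,P[-1][1])
for c,a in P[::4]: print(c.round(4),a, tool(c,a).round(4))
E
```

```text
turn -11.5 arc mm 22.1 straight mm 34.3 final yaw -87.3
at [0.4911 0.0574 0.0222] yaw -75.42 tilt [-1.     0.03   0.001] F [-0.1 -0.5  0. ] t 6.4 gap 0.18
shift [ 0.0012 -0.0003  0.0006] turn 0.38
at [0.4911 0.0574 0.0222] yaw -75.42 tilt [-1.     0.03   0.001] F [-0.1 -0.5  0. ] t 6.4 gap 0.18
shift [0.0015 0.0085 0.0237] turn 11.88
at [0.4911 0.0574 0.0222] yaw -75.42 tilt [-1.     0.03   0.001] F [-0.1 -0.5  0. ] t 6.4 gap 0.18
shift [0.0013 0.0015 0.0573] turn 11.88
[0.5047 0.0025] -75.8 [0.491  0.0568]
[ 0.5069 -0.0083] -81.55090374045348 [0.4986 0.0471]
[ 0.5079 -0.0193] -87.30180748090697 [0.5053 0.0366]
[ 0.5096 -0.0535] -87.30180748090697 [0.5069 0.0024]
```

Request:
drive_tool --rows '[{"travel": [0,0.0022,0.0045],"yaw": 2.4},{"travel": [0,0.0022,0.0045],"yaw": 2.4},{"travel": [0,0.0022,0.0045],"yaw": 2.4},{"travel": [0,0.0022,0.0045],"yaw": 2.4},{"travel": [0,0.0022,0.0045],"yaw": 2.4},{"travel": [0,0,0.007],"yaw": 0},{"travel": [0,0,0.007],"yaw": 0},{"travel": [0,0,0],"yaw": 0}]'

```text
clock: 7.2
eef_pos: [0.5063, 0.0221, 0.0223]
tcp_rot: [101.4, 88.3, 13.7]
ft_force: [0.9, -0.5, -0.4]
finger_gap: 0.168
```

```bash
python3 - <<'E'
from go import *
go(.5069,.0024,.021,-87.3)
E
python3 see.py c
```

```text
at [0.5063 0.0221 0.0223] yaw -87.71 tilt [-1.     0.03  -0.006] F [ 0.9 -0.5 -0.4] t 7.2 gap 0.17
shift [ 0.0012 -0.0002  0.0197] turn -0.41
scene wedge [(0.74, [293.0, 181.0], [0.51, -0.0366])]
scene wedge_heel [(0.72, [269.0, 194.0], [0.5093, 0.009])]
scene wedge_tip []
wrist wedge [(0.92, [356.0, 278.0], [0.508, -0.0361])]
wrist wedge_heel [(0.61, [300.0, 278.0], [0.5059, 0.0072])]
wrist wedge_tip []
```

View pics/see_c.png

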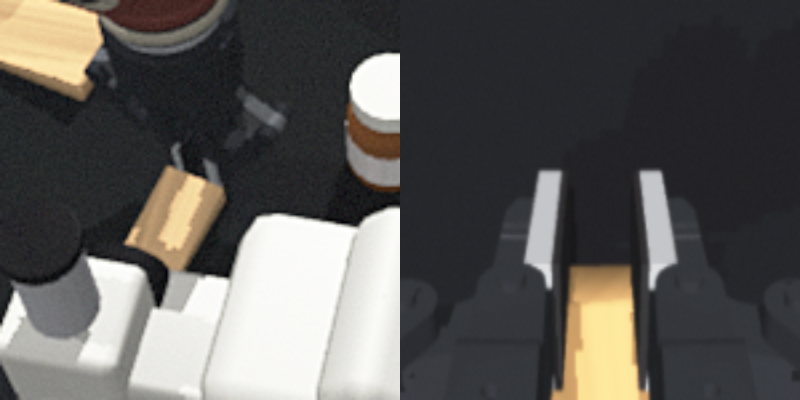

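The wedge is flush with its axis passing through the foot, which is about 52 mm ahead of its centre; it takes load at 25 mm. I push straight for 20 mm, then continue in small steps watching the force.

Request:
drive_tool --rows '[{"travel": [0,0,0.007],"yaw": 0},{"travel": [0,0,0.007],"yaw": 0},{"travel": [0,0,0.005],"yaw": 0},{"travel": [0,0,0],"yaw": 0}]'

```text
clock: 8.0
eef_pos: [0.5071, 0.0026, 0.0222]
tcp_rot: [101.6, 88.3, 14.0]
ft_force: [0.3, -0.9, -0.1]
finger_gap: 0.176
```

Request:
drive_tool --rows '[{"travel": [0,0,0.002],"yaw": 0},{"travel": [0,0,0],"yaw": 0}]'

```text
clock: 8.2
eef_pos: [0.5072, 0.0, 0.0222]
tcp_rot: [101.8, 88.3, 14.1]
ft_force: [-0.5, 0.3, -0.3]
finger_gap: 0.174
```

Request:
drive_tool --rows '[{"travel": [0,0,0.002],"yaw": 0}]'

```text
clock: 8.3
eef_pos: [0.5072, -0.0019, 0.0221]
tcp_rot: [102.1, 88.3, 14.4]
ft_force: [-0.0, 0.0, 0.3]
finger_gap: 0.176
```

Request:
drive_tool --rows '[{"travel": [0,0,0.002],"yaw": 0}]'

```text
clock: 8.4
eef_pos: [0.5074, -0.004, 0.0221]
tcp_rot: [102.1, 88.3, 14.4]
ft_force: [-0.2, 0.1, 0.1]
finger_gap: 0.176
```

Request:
drive_tool --rows '[{"travel": [0,0,0.0015],"yaw": 0}]'

```text
clock: 8.5
eef_pos: [0.5074, -0.0055, 0.0221]
tcp_rot: [102.2, 88.3, 14.5]
ft_force: [-0.6, 0.4, -0.7]
finger_gap: 0.176
```

Request:
drive_tool --rows '[{"travel": [0,0,0.001],"yaw": 0}]'

```text
clock: 8.6
eef_pos: [0.5075, -0.0066, 0.0221]
tcp_rot: [102.3, 88.3, 14.6]
ft_force: [-0.3, 0.5, 0.4]
finger_gap: 0.18
```

Request:
drive_tool --rows '[{"travel": [0,0,0.001],"yaw": 0}]'

```text
clock: 8.7
eef_pos: [0.5075, -0.0077, 0.0221]
tcp_rot: [102.3, 88.3, 14.7]
ft_force: [0.4, 0.2, 0.9]
finger_gap: 0.171
```

Request:
drive_tool --rows '[{"travel": [0,0,0.001],"yaw": 0}]'

```text
clock: 8.8
eef_pos: [0.5075, -0.0087, 0.0221]
tcp_rot: [102.3, 88.3, 14.7]
ft_force: [0.4, -0.3, -0.0]
finger_gap: 0.175
```

Request:
drive_tool --rows '[{"travel": [0,0,0.001],"yaw": 0}]'

```text
clock: 8.9
eef_pos: [0.5076, -0.0098, 0.0221]
tcp_rot: [102.3, 88.3, 14.7]
ft_force: [0.7, -0.4, 0.5]
finger_gap: 0.175
```

Request:
drive_tool --rows '[{"travel": [0,0,0.001],"yaw": 0}]'

```text
clock: 9.0
eef_pos: [0.5077, -0.0108, 0.0221]
tcp_rot: [102.5, 88.3, 14.8]
ft_force: [-0.5, 0.9, -0.3]
finger_gap: 0.174
```

Request:
drive_tool --rows '[{"travel": [0,0,0.001],"yaw": 0}]'

```text
clock: 9.1
eef_pos: [0.5077, -0.0117, 0.0221]
tcp_rot: [103.6, 88.3, 15.9]
ft_force: [0.0, 2.2, 0.7]
finger_gap: 0.175
```

Request:
drive_tool --rows '[{"travel": [0,0,0.001],"yaw": 0}]'

```text
clock: 9.2
eef_pos: [0.5077, -0.0122, 0.0221]
tcp_rot: [105.9, 88.2, 18.3]
ft_force: [0.0, 3.9, 0.8]
finger_gap: 0.173
```

```bash
python3 see.py d
```

```text
scene wedge [(0.83, [308.0, 171.0], [0.5097, -0.0662])]
scene wedge_heel [(0.79, [287.0, 185.0], [0.5134, -0.027])]
scene wedge_tip []
wrist wedge [(0.83, [354.0, 279.0], [0.51, -0.0695])]
wrist wedge_heel [(0.74, [296.0, 280.0], [0.5084, -0.0251])]
wrist wedge_tip []
```

Contact is made and force is rising to about 4 N. Now the seating push to 8–9 N.

Request:
drive_tool --rows '[{"travel": [0,0,0.001],"yaw": 0}]'

```text
clock: 9.7
eef_pos: [0.5077, -0.0129, 0.0221]
tcp_rot: [106.6, 88.2, 19.0]
ft_force: [0.5, 6.5, 1.6]
finger_gap: 0.173
```

Request:
drive_tool --rows '[{"travel": [0,0,0.0015],"yaw": 0}]'

```text
clock: 9.8
eef_pos: [0.5077, -0.0134, 0.0222]
tcp_rot: [111.0, 88.2, 23.3]
ft_force: [-0.3, 10.1, 3.0]
finger_gap: 0.173
```

Seated at 10 N, with the tool heading unchanged. I back off, rise, shut the fingers and look at the result.

Request:
drive_tool --rows '[{"travel": [0,0,-0.01],"yaw": 0},{"travel": [0,0,-0.03],"yaw": 0},{"travel": [-0.04,0,0],"yaw": 0},{"travel": [-0.05,0,0],"yaw": 0},{"travel": [0,0,0],"yaw": 0}]' --claw 1

```text
clock: 10.3
eef_pos: [0.5021, 0.0254, 0.1131]
tcp_rot: [96.9, 88.5, 9.3]
ft_force: [2.2, 0.6, 1.1]
finger_gap: 0.0
```

```bash
python3 see.py e; python3 - <<'E'
from plan import *
go(.511,-.0885,.07,-87.7)
im=camera("top");cv2.imwrite("pics/top_e.png",im)
for n in("top","wrist"):
  s=state()
  for t,z in(("corner_top",.042),("microscope",0)):
    print(n,t,[(round(d["score"],2),np.round(atz(n,d["location"][::-1],z,s),4)[:2].tolist()) for d in spot_point(n,t)[:2]])
# base shift since the start, by registration of the front part
a=cv2.imread("pics/top0.png",0);t=a[100:175,340:400];r=cv2.matchTemplate(im[...,1],a[100:175,340:400] if 0 else cv2.imread("pics/top0.png")[100:175,340:400,1],cv2.TM_CCOEFF_NORMED)
print("top match",cv2.minMaxLoc(r)[1:4:2])
E
```

```text
scene wedge [(0.7, [311.0, 169.0], [0.5094, -0.0728])]
scene wedge_heel [(0.55, [287.0, 186.0], [0.5152, -0.0253])]
scene wedge_tip []
wrist wedge [(0.49, [329.0, 291.0], [0.5108, -0.0716])]
wrist wedge_heel []
wrist wedge_tip []
at [0.4966 0.0258 0.1044] yaw -87.69 tilt [-1.     0.01  -0.007] F [ 0.4 -0.1  0. ] t 10.7 gap 0.0
shift [0.0337 0.0095 0.1151] turn 0.01
top corner_top [(0.76, [0.5126, -0.0932])]
top microscope [(0.6, [0.6599, -0.1655])]
wrist corner_top []
wrist microscope []
top match (0.9995586276054382, (340, 100))
```

View pics/wrist_e.png

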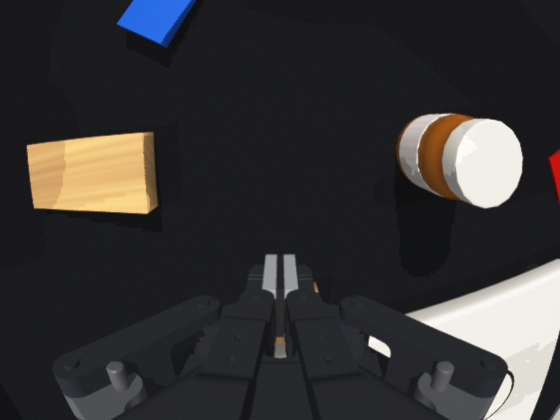

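The wrist view shows the tool clear of the bench, a sliver of the wedge behind the fingers at (316,287), and the jar untouched. Template matching on the top view gives no microscope shift. Network and fit put corner_top at about (0.512, -0.091); I move above it.

Request:
drive_tool --rows '[{"travel": [0,0.0105,0.03],"yaw": 0},{"travel": [0,0,0.04],"yaw": 0},{"travel": [0,0,0.04],"yaw": 0},{"travel": [0,0,0.006],"yaw": 0},{"travel": [0,0,0],"yaw": 0}]'

```text
clock: 11.45
eef_pos: [0.5136, -0.0927, 0.105]
tcp_rot: [118.4, 89.2, 30.9]
ft_force: [0.6, 0.6, 0.1]
finger_gap: 0.002
```

```bash
python3 - <<'E'
from go import *
go(.512,-.091,.064,-87.7)
E
```

```text
at [ 0.5136 -0.0927  0.105 ] yaw -87.54 tilt [-1.     0.013 -0.007] F [0.6 0.6 0.1] t 11.45 gap 0.0
shift [ 0.041  -0.0021 -0.0015] turn 0.16
```

Request:
drive_tool --rows '[{"travel": [0.02,-0.002,-0.0015],"yaw": 0},{"travel": [0.018,0,0],"yaw": 0},{"travel": [0.003,0,0],"yaw": 0},{"travel": [0,0,0],"yaw": 0}]'

```text
clock: 11.85
eef_pos: [0.5127, -0.088, 0.0638]
tcp_rot: [118.2, 89.1, 30.8]
ft_force: [0.3, 1.0, -0.3]
finger_gap: -0.0
```

Request:
drive_tool --rows '[{"travel": [0.002,0,0],"yaw": 0}]'

```text
clock: 11.95
eef_pos: [0.5131, -0.0874, 0.0624]
tcp_rot: [116.4, 89.0, 29.1]
ft_force: [0.8, 0.1, -0.1]
finger_gap: 0.002
```

Request:
drive_tool --rows '[{"travel": [0.0015,0,0],"yaw": 0}]'

```text
clock: 12.05
eef_pos: [0.5135, -0.087, 0.0615]
tcp_rot: [114.2, 89.0, 26.8]
ft_force: [-0.5, 0.8, -0.1]
finger_gap: 0.001
```

Request:
drive_tool --rows '[{"travel": [0.001,0,0.003],"yaw": 0},{"travel": [0,0,0],"yaw": 0}]'

```text
clock: 12.25
eef_pos: [0.5144, -0.0901, 0.0614]
tcp_rot: [110.5, 88.9, 23.2]
ft_force: [0.1, -0.2, -0.1]
finger_gap: -0.0
```

Request:
drive_tool --rows '[{"travel": [0.0015,0,0],"yaw": 0}]'

```text
clock: 12.35
eef_pos: [0.5149, -0.0903, 0.0605]
tcp_rot: [108.2, 88.9, 20.8]
ft_force: [-0.1, -0.2, 0.7]
finger_gap: -0.005
```

Request:
drive_tool --rows '[{"travel": [0.0015,0,0],"yaw": 0}]'

```text
clock: 12.45
eef_pos: [0.5151, -0.0905, 0.0592]
tcp_rot: [107.2, 88.8, 19.9]
ft_force: [0.1, -0.3, -0.8]
finger_gap: 0.001
```

Request:
drive_tool --rows '[{"travel": [0.001,0,0],"yaw": 0}]'

```text
clock: 12.55
eef_pos: [0.5152, -0.0905, 0.059]
tcp_rot: [109.0, 88.9, 21.6]
ft_force: [-4.5, 1.4, 11.3]
finger_gap: 0.003
```

Contact came at a fingertip height of 42.0 mm, so the base is level. I press more firmly.

Request:
drive_tool --rows '[{"travel": [0.001,0,0],"yaw": 0}]'

```text
clock: 12.65
eef_pos: [0.5152, -0.0905, 0.059]
tcp_rot: [111.0, 88.9, 23.6]
ft_force: [-4.6, 1.2, 9.4]
finger_gap: 0.003
```

Request:
drive_tool --rows '[{"travel": [0.0015,0,0],"yaw": 0}]'

```text
clock: 12.75
eef_pos: [0.5152, -0.0905, 0.059]
tcp_rot: [114.0, 89.0, 26.7]
ft_force: [-6.2, 1.5, 12.6]
finger_gap: 0.001
```

Request:
drive_tool --rows '[{"travel": [0.0025,0,0],"yaw": 0},{"travel": [0.0025,0,0],"yaw": 0}]'

```text
clock: 12.95
eef_pos: [0.5153, -0.0905, 0.0589]
tcp_rot: [125.5, 89.2, 38.2]
ft_force: [-9.5, 2.7, 18.5]
finger_gap: -0.002
```

Request:
drive_tool --rows '[{"travel": [0.003,0,0],"yaw": 0},{"travel": [0.003,0,0],"yaw": 0},{"travel": [0.003,0,0],"yaw": 0}]'

```text
clock: 13.25
eef_pos: [0.5155, -0.0905, 0.0589]
tcp_rot: [156.5, 89.4, 69.2]
ft_force: [-11.3, 3.5, 20.3]
finger_gap: 0.004
```

It held 20 N with 0.1 mm of sink, so it does not rock. I lift off and move clear.

Request:
drive_tool --rows '[{"travel": [-0.01,0,0],"yaw": 0},{"travel": [-0.03,0,0],"yaw": 0},{"travel": [-0.03,0,0],"yaw": 0},{"travel": [0,0,-0.04],"yaw": 0},{"travel": [0,0,-0.05],"yaw": 0},{"travel": [-0.04,0,-0.03],"yaw": 0},{"travel": [-0.03,0,-0.04],"yaw": 0},{"travel": [0,0,-0.05],"yaw": 0},{"travel": [0,0,-0.05],"yaw": 0},{"travel": [0,0,-0.05],"yaw": 0},{"travel": [0,0,-0.05],"yaw": 0},{"travel": [0,0,-0.05],"yaw": 0},{"travel": [0,0,0],"yaw": 0}]'

```text
clock: 14.55
eef_pos: [0.4988, 0.3234, 0.2149]
tcp_rot: [127.7, 88.7, 40.0]
ft_force: [0.0, -0.6, 0.3]
finger_gap: 0.004
```

```bash
python3 - <<'E'
from go import *
go(.3,.4,.25,-87)
im=camera("top");sc=camera("scene")
a=cv2.imread("pics/top0.png")
for nm,(r0,r1,c0,c1) in dict(scope=(60,262,330,515),jar=(170,215,290,325),dish=(275,330,410,470),loupe=(200,255,205,240)).items():
    r=cv2.matchTemplate(im,a[r0:r1,c0:c1],cv2.TM_CCOEFF_NORMED);_,v,_,l=cv2.minMaxLoc(r);print(nm,round(v,4),l[0]-c0,l[1]-r0)
for t,z in(("wedge",0),("wedge_heel",.008)):
    print(t,[(round(d["score"],2),np.round(atz("top",d["location"][::-1],z),4)[:2].tolist()) for d in spot_point("top",t)[:5]])
cv2.imwrite("pics/fin.png",np.hstack([cv2.resize(im[180:310,290:450],(480,390)),cv2.resize(sc[210:360,80:200],(312,390))]))
E
```

```text
at [0.4988 0.3234 0.2149] yaw -87.67 tilt [-1.     0.019 -0.014] F [ 0.  -0.6  0.3] t 14.55 gap 0.0
shift [-0.0375 -0.1949 -0.0851] turn -0.67
scope 0.9516 0 0
jar 0.9963 0 0
dish 0.9987 0 0
loupe 0.9977 0 0
wedge [(0.9, [0.3422, 0.0552]), (0.83, [0.5038, -0.0705]), (0.7, [0.4103, 0.1978]), (0.6, [0.8066, 0.1091])]
wedge_heel [(0.93, [0.3937, 0.1563]), (0.84, [0.8559, 0.1384]), (0.8, [0.4044, 0.0621]), (0.59, [0.5112, -0.0239])]
```

View pics/fin.png

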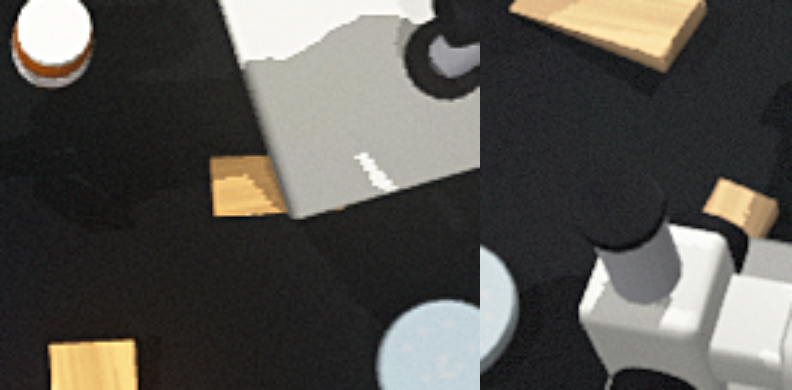

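The final view shows the wedge under the corner, with its heel at crop (212,187) and its axis through the foot. The microscope, jar, dish and lens have not moved.

```bash
python3 -c "
from station import sign_off; print(sign_off())"
```

```text
the job is handed in; nothing more can be done
None
```

The wedge now carries the bare foot, and the base did not rock when I pressed on the corner above it. I handed the job in at about 15 s of robot time with the arm clear; no verdict was reported.

- **Pushing:** I steered the small plain wedge about 23° clockwise with the fingertips on its heel. I then pushed it straight under the bare foot until the force rose to a peak of 10.1 N. That is the top of the 7–10 N seating range and well below 20 N.
- **Pressing:** The fingertips met the base top at 42 mm, so it is level. Pressing built up to about 20 N downwards, and the fingertips sank only about 0.1 mm. There was also an unintended sideways force of about 11 N during the press, and the fingertip drifted about 0.3 mm.
- **Final check:** Matching the last top picture against the first showed no shift, to the nearest pixel, for the microscope, jar, dish and lens.
- **Disagreements:** The camera estimates of the wedge's and the foot's positions differ by a few millimetres. Firm contact came about 4 mm later than I calculated. One move call was refused for a missing yaw value, and nothing moved.

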